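# Stack the portable radio station

## Task

Set up the small radio station in two piles: on the dark wooden riser put the green antenna tuner, on it the black transceiver, and on that the white power meter; on the blue mat put the red power supply with the wooden loudspeaker on top of it. Centre each box on what is under it, with its long sides in line with the riser or mat below (either end may be the front). Set the boxes down rather than dropping them, never tip one over, and leave the coffee cup and the mouse where they are.

Things in the scene. Friction and masses are not known exactly. Their poses are not given: they have to be found in the camera images.
- tuner: The antenna tuner, with a white band across its top near the front, black slots behind, and two black knobs on a bare metal front: green box case 115 mm deep (its x) by 60 mm wide (its y) by 30 mm high, about 350 g, flat top; loose. Origin at the centre of its underside, z up; its front faces its -x, knobs or plugs stick out up to 12 mm from the front and rear only, the two long sides (+y, -y) are plain and clear to grip
- transceiver: The transceiver, with an orange band across its top near the front and an amber display: black box case 100 mm deep (its x) by 58 mm wide (its y) by 36 mm high, about 450 g, flat top; loose. Origin at the centre of its underside, z up; its front faces its -x, knobs or plugs stick out up to 12 mm from the front and rear only, the two long sides (+y, -y) are plain and clear to grip
- meter: The power meter, the smallest, with a red stripe lengthwise on its top and a cream needle dial at the front: white box case 75 mm deep (its x) by 54 mm wide (its y) by 34 mm high, about 220 g, flat top; loose. Origin at the centre of its underside, z up; its front faces its -x, knobs or plugs stick out up to 12 mm from the front and rear only, the two long sides (+y, -y) are plain and clear to grip
- supply: The power supply, with a row of black vent slots over its top, one red and one black terminal in front: red box case 110 mm deep (its x) by 60 mm wide (its y) by 40 mm high, about 550 g, flat top; loose. Origin at the centre of its underside, z up; its front faces its -x, knobs or plugs stick out up to 12 mm from the front and rear only, the two long sides (+y, -y) are plain and clear to grip
- speaker: The loudspeaker, with a round black grille and metal rings on its top and a plain grey front: brown wood box case 80 mm deep (its x) by 56 mm wide (its y) by 44 mm high, about 300 g, flat top; loose. Origin at the centre of its underside, z up; its front faces its -x, knobs or plugs stick out up to 12 mm from the front and rear only, the two long sides (+y, -y) are plain and clear to grip
- riser: The riser: a plain dark-brown wooden board fixed to the table, 135 mm (its x) by 82 mm (its y) by 18 mm high. Origin at the centre of its underside on the table, z up; things stand on its flat top, 18 mm above the origin
- mat: The mat: a plain blue rubber-backed mat fixed to the table, 135 mm (its x) by 82 mm (its y) by 4 mm thick. Origin at the centre of its underside on the table, z up; things stand on its top, 4 mm above the origin
- cup: A loose brown coffee cup, open, with tan dots, 74 mm across at the rim, 92 mm high; standing on the table. Origin at the centre of its underside. To be left alone
- mouse: A loose grey computer mouse, 95 by 56 mm and 32 mm high, with a black wheel; lying on the table. Origin at the centre of its underside. To be left alone

How it is judged:
By the outcome, as a careful person would: the job done as asked, in the order asked, and still so for the second after the job is handed in, with the robot touching nothing.
It also fails if it takes over 144 s, if anything falls off the work surface, if the arm or the gripper's body presses on something with over 40 N, if the wrist force passes 120 N, or if a joint passes its speed limit or range.

## Robot

A 6-joint arm with a two-finger parallel gripper is mounted at the origin on the work surface. World frame = base frame: x ahead of the robot, y to its left, z up, the work surface at z = 0. Lengths are in m, angles in rad, forces in N, time in s.
With the tool pointing down it reaches from about 0.375 to 0.9 m from the base axis. Payload 3.1 kg.
Tool frame: the origin (TCP) lies midway between the tips of the shut fingers; the grasp point (between the pads) lies 19 mm behind it; x points along the fingers, z is the direction in which the jaws open and shut, and the axes are right-handed (so a half turn about x gives the same grasp; the last joint's range is limited). The gripper opens to 87 mm and grips with 3 to 60 N. Pads are 19 mm wide; open, the fingers measure 117 mm over their backs; the gripper's body (75 mm by 190 mm) begins 51 mm behind the grasp point.
Start: joints at [1.161, 0.527, 1.433, -0, 1.181, -0.178], TCP at [0.143, 0.608, 0.223] pointing down, gripper open.
Joint ranges: [-3.08, 3.08], [-0.75, 2.2], [0.22, 2.44], [-1.43, 4.57], [0, 2.65], [-2.85, 2.85]. Speed limits (rad/s): [2.79, 2.79, 3.14, 3.14, 3.14, 3.14].

## Interface

Orientations are given as a unit quaternion [x, y, z, w].
In Python, from rig import robot, optics, workorder gives the robot as it stands.
- The arm moves only by the tool arm_command, never from a script. Its argument "plan" is a list of rows, each a list of 7 numbers: the shift along the tool's x, y, z in cm, then the turn, a rotation vector about the tool's x, y, z in rad, then the finger opening in cm, from 0 to 8.7. In form: [[x, y, z, ax, ay, az, gripper], ...]. A call has 1 to 12 rows; each row shifts and turns the pose as measured when the row begins, along the tool's axes as they then stand; what a row does not reach is not made up. A row lasts 1/8 s, in which the tool goes at most 62.5 mm and 10.7 degrees, less where a joint would pass 70% of its speed; a pose out of reach is approached as far as the arm can. A call with a gripper value outside its range is refused whole. The fingers move at their own pace and stop on an object; "grip_force" is the grip in N (left out, the last holds). Time passes only in rows, so rows that do not move let the fingers close. It gives the time, the measured TCP pose, the force and the opening at its end, in the units of the state.
- robot.get_obs(): the state, without advancing time (a new reading comes with each control period).
- optics.camera(name): name is "side" or "top"; returns (picture, depth): 384x512x3 uint8, blue, green, red; 384x512 float32, m along the optical axis (not along the pixel's ray), 0 where there is no reading.
- optics.camera_info(name): a dict with "mtx" (3x3 intrinsics, pixels), "position" and "rotation" of the camera in the world. Camera axes: x right, y down, z forward; pixel columns grow to the right and rows downward; lengths in m; the calibration is good to about 2 mm. A picture is of the moment at which its call begins. camera_info takes no time and is no camera call.
- workorder.hand_in(): hands the job in, once; it reports no verdict.
The state is a dict: "time": time; "q": joint angles; "joint_velocities": joint speeds; "joint_torque": joint torques, N m; "position": TCP position; "tool_rot": TCP orientation; "ft_force": force on the tool from outside, world axes, zero at the start; "moment": the same for the moment, N m; "grip_width": finger opening in m.
Only numpy, scipy, OpenCV 4.12 (cv2) and the standard library are available. Lean on these libraries where they do the work, as an engineer would, in place of code of your own. Each camera call takes 0.05 s, during which the arm holds its last target. There are 200 camera calls.

## Working session

There is one attempt and no reset: what is moved stays moved. The work goes in short steps, Python scripts to look and compute and a tool call to move; the robot and the scene stay as the last step left them, time stands still between calls to the robot, and variables do not carry over. Pictures are saved under pics/ and viewed, about 12 in all and at most 16, crops included, and the job is handed in when it is done.

Besides the shell and the picture viewer there is one more tool, called after "Call:" as a command line: name --pt "numbers of a row" for each row, then --argument value for the rest. arm_command: Moves the arm, as the interface text tells. Its arguments: {"type":"object","properties":{"plan":{"type":"array"},"grip_force":{"type":"number"}},"required":["plan"]}

```bash
mkdir -p pics; ls
python3 - <<'E'
from rig import robot,optics
import cv2,numpy as np
for n in("top","side"):
    p,d=optics.camera(n); cv2.imwrite(f"pics/{n}0.png",p); np.save(f"{n}0.npy",d)
    print(n,optics.camera_info(n))
print(robot.get_obs())
E
```

```text
pics
top {'mtx': array([[458.74139217,   0.        , 256.35684515],
       [  0.        , 458.74139217, 189.43062813],
       [  0.        ,   0.        ,   1.        ]]), 'position': array([0.48737643, 0.00924426, 1.14376905]), 'rotation': array([-0.69988753,  0.71354583, -0.0265931 ,  0.01739544])}
side {'mtx': array([[380.36110199,   0.        , 256.74705715],
       [  0.        , 380.36110199, 194.13647851],
       [  0.        ,   0.        ,   1.        ]]), 'position': array([ 0.008946  , -0.54678635,  0.57734377]), 'rotation': array([ 0.81596173, -0.34594755,  0.17317111, -0.42957946])}
{'time': 0.1, 'q': array([ 1.16148645e+00,  5.28346475e-01,  1.43376455e+00, -2.13409057e-05,
        1.18137311e+00, -1.78509380e-01]), 'joint_velocities': array([-0.00036392, -0.0020666 , -0.00115501, -0.00024836, -0.00038443,
        0.00040246]), 'joint_torque': array([ 2.61379473e-04, -4.40986419e+01, -1.77150571e+01,  6.35164138e-02,
        5.34128433e-02, -2.59739835e-05]), 'position': array([0.14269488, 0.60782925, 0.22168895]), 'tool_rot': array([-0.43942606,  0.55483079,  0.43878255,  0.55365821]), 'ft_force': array([ 0.29782632,  0.61223416, -0.39091323]), 'moment': array([0.01899801, 0.02436722, 0.02276283]), 'grip_width': 0.08689917373118693}
```

View pics/top0.png

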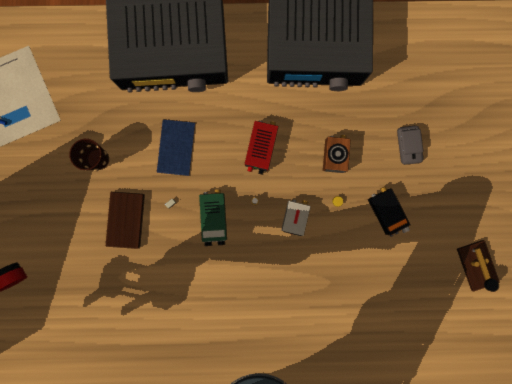

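View pics/side0.png

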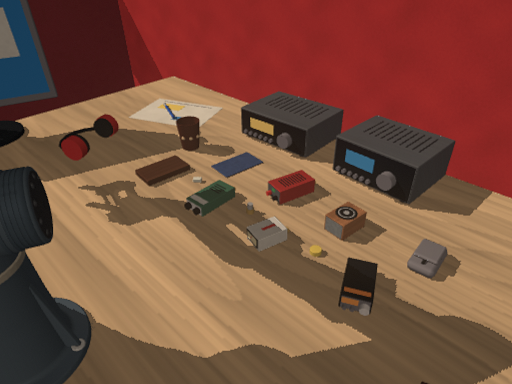

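The top view shows, in order of pixel position: riser (125,220), mat (176,148), supply (262,146), speaker (337,154), tuner (213,217), meter (296,217), transceiver (389,211). The cup is at (89,154), the mouse at (410,145), and small litter lies at (171,202), (255,200) and (338,201). The side view agrees with this, and everything is upright.

```bash
cat > h.py <<'E'
from rig import robot,optics
import cv2,numpy as np
from scipy.spatial.transform import Rotation as R
H=dict(tuner=.030,transceiver=.036,meter=.034,supply=.040,speaker=.044,riser=.018,mat=.004)
SZ=dict(tuner=(115,60),transceiver=(100,58),meter=(75,54),supply=(110,60),speaker=(80,56),riser=(135,82),mat=(135,82))
def rays(n):
    c=optics.camera_info(n); v,u=np.mgrid[:384,:512]
    r=np.stack([u,v,np.ones_like(u)],-1)@np.linalg.inv(c["mtx"]).T
    return r@R.from_quat(c["rotation"]).as_matrix().T, c["position"]
def cloud(n,d):
    r,p=rays(n); return r*d[...,None]+p
def onplane(n,z):
    r,p=rays(n); return r*((z-p[2])/r[...,2])[...,None]+p
def fit(mask,n,z):
    "centre, long-axis yaw, size(mm) of mask laid on plane z"
    k,l,s,_=cv2.connectedComponentsWithStats(mask.astype(np.uint8)); i=1+s[1:,4].argmax()
    q=onplane(n,z)[l==i][:,:2]
    (cx,cy),(w,h),a=cv2.minAreaRect((q*1000).astype(np.float32))
    m=q.mean(0); e,V=np.linalg.eigh(np.cov(q.T)); v=V[:,1]
    L=np.sqrt(12*e[::-1])*1000
    a=a if w>h else a+90
    return m,(np.degrees(np.arctan2(v[1],v[0]))+90)%180-90,L,((cx,cy),sorted((w,h))[::-1],(a+90)%180-90),len(q)
E
python3 - <<'E'
from h import *
d=np.load("top0.npy");img=cv2.imread("pics/top0.png").astype(int);P=cloud("top",d)
seed=dict(tuner=(213,217),transceiver=(389,211),meter=(296,217),supply=(262,146),speaker=(337,154),riser=(125,220),mat=(176,148))
np.set_printoptions(precision=4,suppress=True)
print("table z",np.median(P[330:350,100:150,2]),P[330:350,100:150,2].std())
for k,(u,v) in seed.items():
    b=np.zeros(d.shape,bool); b[v-40:v+40,u-32:u+32]=1
    if k=="mat": m=b&(img[...,0]>img[...,2]+10)
    else: m=b&(abs(P[...,2]-np.median(P[v-6:v+7,u-6:u+7,2]))<.007)
    print(k,"z",np.median(P[v-6:v+7,u-6:u+7,2]).round(4),SZ[k],*fit(m,"top",H[k]))
for k,(u,v) in dict(cup=(89,154),mouse=(410,145)).items(): print(k,P[v,u])
for u,v in [(171,202),(255,200),(338,201)]: print(P[v,u])
E
```

```text
table z -0.0013480599973938467 0.05120280916331649
tuner z 0.0289 (115, 60) [0.4901 0.1015] 2.7633133885837537 [118.3207  60.0456] ((487.10443115234375, 101.32379150390625), [124.07199096679688, 60.040245056152344], 2.6938657760620117) 1207
transceiver z 0.0349 (100, 58) [ 0.4963 -0.329 ] 25.845372242071534 [101.1008  58.8951] ((496.0638427734375, -329.1885070800781), [101.13418579101562, 59.005043029785156], 24.782621383666992) 1007
meter z 0.033 (75, 54) [ 0.4849 -0.0998] -14.705391441489212 [75.9792 54.1467] ((484.8763732910156, -99.8140869140625), [76.20030975341797, 54.04949951171875], -14.611732482910156) 703
supply z 0.0395 (110, 60) [ 0.6638 -0.0193] -14.097325327780368 [111.0912  59.7053] ((663.9203491210938, -19.284744262695312), [111.16987609863281, 59.741127014160156], -14.291130065917969) 1115
speaker z 0.044 (80, 56) [ 0.6387 -0.2034] -6.027003724333895 [80.7968 56.2659] ((638.4996337890625, -203.11056518554688), [81.03661346435547, 56.8945426940918], -6.226966857910156) 768
riser z 0.0169 (135, 82) [0.4892 0.3174] -4.833617139420767 [134.3975  82.5159] ((489.613037109375, 317.3370361328125), [134.44757080078125, 82.66044616699219], -5.318916320800781) 1861
mat z 0.0031 (135, 82) [0.6682 0.1935] -6.662188093607938 [131.951   78.9815] ((668.0039672851562, 193.75811767578125), [132.78599548339844, 79.4009017944336], -6.9499969482421875) 1660
cup [0.6544 0.4084 0.005 ]
mouse [ 0.6585 -0.3847  0.0327]
[0.5307 0.2047 0.0113]
[ 0.5311 -0.0022  0.0271]
[ 0.5252 -0.2073  0.0135]
```

```bash
cat > go.py <<'E'
# usage: go.py x y z yaw_deg -> remaining shift in tool axes (cm) and turn (rad)
import sys
from h import *
x,y,z,yaw=map(float,sys.argv[1:5]); o=robot.get_obs()
C=R.from_quat(o["tool_rot"]).as_matrix(); a=np.radians(yaw)
best=None
for s in(1,-1):
    X=np.array([0,0,-1.]);Z=s*np.array([-np.sin(a),np.cos(a),0]);T=np.stack([X,np.cross(Z,X),Z],1)
    r=R.from_matrix(C.T@T).as_rotvec()
    if best is None or np.linalg.norm(r)<np.linalg.norm(best[0]): best=(r,T)
d=np.array([x,y,z])-o["position"]
np.set_printoptions(precision=3,suppress=True)
print("t",o["time"],"pos",o["position"],"q",o["q"],"w",o["grip_width"])
print("shift if moved first (cm)",100*C.T@d,"turn",best[0],"| shift if turned first",100*best[1].T@d)
E
python3 go.py 0.4915 0.1015 0.12 2.7
```

```text
t 0.1 pos [0.143 0.608 0.222] q [ 1.161  0.528  1.434 -0.     1.181 -0.179] w 0.08689917373118693
shift if moved first (cm) [ 10.232 -45.541 -41.293] turn [-0.278 -0.002 -0.001] | shift if turned first [ 10.169 -32.457 -52.22 ]
```

Call:
arm_command --pt "0.9 -4.1 -3.75 0 0 0 8.7" --pt "0.9 -4.1 -3.75 0 0 0 8.7" --pt "0.9 -4.1 -3.75 0 0 0 8.7" --pt "0.9 -4.1 -3.75 0 0 0 8.7" --pt "0.9 -4.1 -3.75 0 0 0 8.7" --pt "0.9 -4.1 -3.75 0 0 0 8.7" --pt "0.9 -4.1 -3.75 0 0 0 8.7" --pt "0.9 -4.1 -3.75 0 0 0 8.7" --pt "0.9 -4.1 -3.75 0 0 0 8.7" --pt "0.9 -4.1 -3.75 0 0 0 8.7" --pt "0 0 0 -0.14 0 0 8.7" --pt "0 0 0 -0.14 0 0 8.7" --grip_force 30

```text
time: 1.6
position: [0.4682, 0.136, 0.1263]
tool_rot: [0.515, -0.484, -0.514, -0.486]
ft_force: [-0.6, -0.1, 0.6]
grip_width: 0.0871
```

```bash
python3 go.py 0.4915 0.1015 0.06 2.7
```

```text
t 1.6 pos [0.468 0.136 0.126] q [ 0.052  0.498  1.866  0.002  0.776 -1.579] w 0.08706144352236111
shift if moved first (cm) [ 6.629 -2.116 -3.586] turn [0.012 0.001 0.002] | shift if turned first [ 6.63  -2.168 -3.553]
```

Call:
arm_command --pt "2.0 -1.1 -1.8 0.012 0 0 8.7" --pt "2.0 -1.1 -1.8 0 0 0 8.7" --pt "2.0 0 0 0 0 0 8.7" --pt "0 0 0 0 0 0 8.7"

```text
time: 2.1
position: [0.4934, 0.0996, 0.0643]
tool_rot: [0.511, -0.488, -0.511, -0.489]
ft_force: [-0.6, -0.8, -0.2]
grip_width: 0.0869
```

```bash
python3 go.py 0.4915 0.1015 0.005 2.7
python3 - <<'E'
from h import *
for n in("top","side"):
    p,d=optics.camera(n); cv2.imwrite(f"pics/{n}1.png",p[100:300,100:400] if n=="side" else p)
E
```

```text
t 2.1 pos [0.493 0.1   0.064] q [-0.024  0.626  1.867  0.002  0.647 -1.643] w 0.08689485648897576
shift if moved first (cm) [5.927 0.187 0.192] turn [-0.001  0.001  0.002] | shift if turned first [5.927 0.177 0.201]
```

View pics/side1.png

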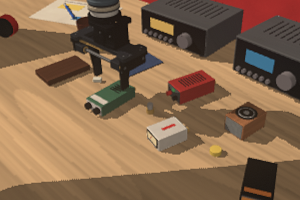

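The crop shows the gripper over the tuner at crop pixel (110,95), with the jaws across its width. Now descending.

Call:
arm_command --pt "2.0 0.19 0.2 0 0 0 8.7" --pt "2.0 0 0 0 0 0 8.7" --pt "1.5 0 0 0 0 0 8.7" --pt "0.4 0 0 0 0 0 8.7" --pt "0 0 0 0 0 0 8.7"

```text
time: 2.82
position: [0.4963, 0.103, 0.0092]
tool_rot: [0.515, -0.484, -0.509, -0.491]
ft_force: [-0.6, -0.0, 0.7]
grip_width: 0.0872
```

```bash
python3 go.py 0.4915 0.1015 0.005 2.7
```

```text
t 2.825 pos [0.496 0.103 0.009] q [-0.017  0.733  1.886  0.003  0.508 -1.639] w 0.08719408359382184
shift if moved first (cm) [ 0.413  0.498 -0.129] turn [0.002 0.001 0.015] | shift if turned first [ 0.42   0.491 -0.13 ]
```

Call:
arm_command --pt "0.35 0.5 -0.1 0 0 0.015 8.7" --pt "0 0 0 0 0 0 8.7" --pt "0 0 0 0 0 0 8.7"

```text
time: 3.2
position: [0.4919, 0.1017, 0.0066]
tool_rot: [0.512, -0.487, -0.512, -0.488]
ft_force: [-1.0, 0.3, -0.8]
grip_width: 0.087
```

```bash
python3 go.py 0.4915 0.1015 0.005 2.7
```

```text
t 3.2 pos [0.492 0.102 0.007] q [-0.019  0.738  1.888  0.001  0.515 -1.64 ] w 0.08700300355176183
shift if moved first (cm) [ 0.16   0.044 -0.017] turn [0.002 0.    0.001] | shift if turned first [ 0.16   0.043 -0.017]
```

Call:
arm_command --pt "0.1 0 0 0 0 0 5.5" --pt "0 0 0 0 0 0 5.5" --pt "0 0 0 0 0 0 5.5" --pt "0 0 0 0 0 0 5.5" --pt "0 0 0 0 0 0 5.5" --pt "0 0 0 0 0 0 5.5" --grip_force 35

```text
time: 3.95
position: [0.4921, 0.1018, 0.0058]
tool_rot: [0.512, -0.487, -0.512, -0.488]
ft_force: [0.3, 0.3, -0.4]
grip_width: 0.0595
```

```bash
python3 go.py 0.4892 0.3174 0.1 -5
```

```text
t 3.95 pos [0.492 0.102 0.006] q [-0.019  0.74   1.888  0.001  0.513 -1.64 ] w 0.059486754224483296
shift if moved first (cm) [-9.408 -0.776 21.556] turn [0.136 0.001 0.001] | shift if turned first [-9.419  2.168 21.456]
```

Call:
arm_command --pt "-2 0 0 0 0 0 5.0" --pt "-4 0 0 0 0 0 5.0" --pt "-4 0 0 0 0 0 5.0" --pt "0 -0.2 4.3 0 0 0 5.0" --pt "0 -0.2 4.3 0 0 0 5.0" --pt "0 -0.2 4.3 0 0 0 5.0" --pt "0 -0.2 4.3 0 0 0 5.0" --pt "0 0 4.3 0 0 0 5.0" --pt "0 0 0 0.068 0 0 5.0" --pt "0 0 0 0.068 0 0 5.0" --pt "0 0 0 0 0 0 5.0"

```text
time: 5.32
position: [0.4817, 0.3212, 0.1001]
tool_rot: [-0.474, 0.528, 0.48, 0.516]
ft_force: [-0.8, -0.8, -4.6]
grip_width: 0.0597
```

```bash
python3 go.py 0.4892 0.3174 0.06 -5
cat > look.py <<'E'
import sys
from h import *
# look.py tag u0 v0 u1 v1 cam scale : crop picture
t,u0,v0,u1,v1,n,s=sys.argv[1:8]
u0,v0,u1,v1,s=map(int,(u0,v0,u1,v1,s))
p,d=optics.camera(n); cv2.imwrite(f"pics/{t}.png",cv2.resize(p[v0:v1,u0:u1],None,fx=s,fy=s,interpolation=cv2.INTER_CUBIC))
E
python3 look.py a 100 100 300 240 side 3
```

```text
t 5.325 pos [0.482 0.321 0.1  ] q [ 0.394  0.638  1.64   0.003  0.882 -1.088] w 0.05973809054905423
shift if moved first (cm) [ 4.001 -0.851 -0.285] turn [-0.004 -0.006 -0.018] | shift if turned first [ 4.013 -0.779 -0.313]
```

View pics/a.png

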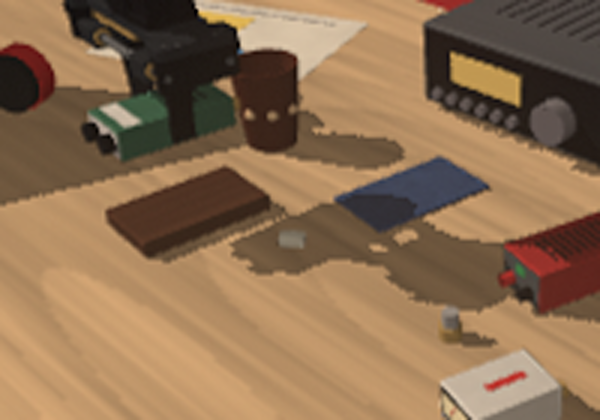

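The tuner is held level in the fingers at crop pixel (165,115), above the riser at (190,210).

Call:
arm_command --pt "1.5 -0.8 -0.3 -0.004 -0.006 -0.018 5.0" --pt "2.5 0 0 0 0 0 5.0" --pt "0 0 0 0 0 0 5.0"

```text
time: 5.75
position: [0.4886, 0.3159, 0.0585]
tool_rot: [-0.478, 0.521, 0.478, 0.52]
ft_force: [0.2, 1.2, -4.0]
grip_width: 0.0598
```

```bash
python3 go.py 0.4892 0.3174 0.026 -5
```

```text
t 5.75 pos [0.489 0.316 0.058] q [ 0.382  0.701  1.666 -0.001  0.777 -1.103] w 0.05982204819517013
shift if moved first (cm) [ 3.247 -0.054  0.164] turn [ 0.003 -0.002 -0.001] | shift if turned first [ 3.247 -0.05   0.159]
```

Call:
arm_command --pt "1.3 0 0.15 0 0 0 5.0" --pt "1.2 0 0 0 0 0 5.0" --pt "0 0 0 0 0 0 5.0" --pt "0 0 0 0 0 0 5.0"

```text
time: 6.25
position: [0.49, 0.3177, 0.0333]
tool_rot: [-0.479, 0.52, 0.478, 0.521]
ft_force: [-0.9, -0.3, -3.5]
grip_width: 0.0592
```

```bash
python3 go.py 0.4892 0.3174 0.025 -5
```

```text
t 6.25 pos [0.49  0.318 0.033] q [ 0.384  0.743  1.671 -0.001  0.727 -1.101] w 0.059201660030191464
shift if moved first (cm) [ 0.83   0.08  -0.033] turn [ 0.003 -0.     0.001] | shift if turned first [ 0.83   0.079 -0.034]
```

Call:
arm_command --pt "0.35 0.08 -0.03 0.003 0 0 5.0" --pt "0.35 0 0 0 0 0 5.0" --pt "0.1 0 0 0 0 0 5.0" --pt "0.1 0 0 0 0 0 5.0" --pt "0 0 0 0 0 0 5.0"

```text
time: 6.88
position: [0.4898, 0.3178, 0.0247]
tool_rot: [-0.478, 0.52, 0.477, 0.522]
ft_force: [0.6, 0.7, -5.0]
grip_width: 0.0595
```

```bash
python3 go.py 0.4892 0.3174 0.025 -5
```

```text
t 6.875 pos [0.49  0.318 0.025] q [ 0.385  0.757  1.675 -0.001  0.707 -1.098] w 0.05948232608744324
shift if moved first (cm) [-0.032  0.055 -0.044] turn [0.    0.001 0.003] | shift if turned first [-0.031  0.055 -0.044]
```

Call:
arm_command --pt "0.1 0.05 -0.04 0 0 0 5.0" --pt "0.05 0 0 0 0 0 5.0" --pt "0 0 0 0 0 0 5.0"

```text
time: 7.25
position: [0.4895, 0.3175, 0.024]
tool_rot: [-0.478, 0.52, 0.477, 0.522]
ft_force: [0.4, -0.6, -4.0]
grip_width: 0.0598
```

Call:
arm_command --pt "0.15 0 0 0 0 0 5.0" --pt "0 0 0 0 0 0 5.0" --pt "0 0 0 0 0 0 5.0"

```text
time: 7.62
position: [0.4897, 0.3176, 0.0239]
tool_rot: [-0.479, 0.52, 0.477, 0.523]
ft_force: [0.6, -0.8, -2.7]
grip_width: 0.0597
```

Call:
arm_command --pt "0.2 0 0 0 0 0 5.0" --pt "0 0 0 0 0 0 5.0"

```text
time: 7.88
position: [0.4897, 0.3176, 0.0241]
tool_rot: [-0.479, 0.52, 0.477, 0.522]
ft_force: [-0.4, 0.5, -4.3]
grip_width: 0.0596
```

Call:
arm_command --pt "0.2 0 0 0 0 0 5.0"

```text
time: 8.0
position: [0.4899, 0.3177, 0.0238]
tool_rot: [-0.479, 0.52, 0.477, 0.523]
ft_force: [-5.1, -2.3, 21.4]
grip_width: 0.0595
```

Contact: 21 N while pressing. Next I relax, open slowly and lift off.

Call:
arm_command --pt "0 0 0 0 0 0 5.0" --pt "0 0 0 0 0 0 6.6" --pt "0 0 0 0 0 0 7.5" --pt "0 0 0 0 0 0 8.7" --pt "0 0 0 0 0 0 8.7" --pt "-2 0 0 0 0 0 8.7" --pt "-4 0 0 0 0 0 8.7" --pt "-4 0 0 0 0 0 8.7" --pt "0 0 -6.0 0 0 0 8.7" --pt "0 0 -6.0 0 0 0 8.7"

```text
time: 9.25
position: [0.4824, 0.1998, 0.1261]
tool_rot: [-0.482, 0.515, 0.477, 0.523]
ft_force: [1.8, 0.6, -0.1]
grip_width: 0.0868
```

```bash
python3 go.py 0.4963 -0.329 0.1 25.5
```

```text
t 9.25 pos [0.482 0.2   0.126] q [ 0.178  0.529  1.79   0.     0.809 -1.314] w 0.08678414402042017
shift if moved first (cm) [  2.495  -5.514 -52.613] turn [-0.524  0.     0.013] | shift if turned first [  2.609  21.514 -48.323]
```

Call:
arm_command --pt "0.1 -0.6 -5.9 0 0 0 8.7" --pt "0.1 -0.6 -5.9 0 0 0 8.7" --pt "0.1 -0.6 -5.9 0 0 0 8.7" --pt "0.1 -0.6 -5.9 0 0 0 8.7" --pt "0.1 -0.6 -5.9 0 0 0 8.7" --pt "0.1 -0.6 -5.9 0 0 0 8.7" --pt "0.1 -0.6 -5.9 0 0 0 8.7" --pt "0.1 -0.6 -5.9 0 0 0 8.7" --pt "0.1 -0.6 -5.9 0 0 0 8.7" --pt "0 0 0 -0.175 0 0 8.7" --pt "0 0 0 -0.175 0 0 8.7" --pt "0 0 0 -0.175 0 0 8.7"

```text
time: 10.75
position: [0.4951, -0.359, 0.1173]
tool_rot: [0.607, -0.371, -0.592, -0.378]
ft_force: [2.3, 2.0, -0.0]
grip_width: 0.087
```

```bash
python3 go.py 0.4963 -0.329 0.055 25.5
python3 - <<'E'
from h import *
p,d=optics.camera("top"); P=cloud("top",d); cv2.imwrite("pics/t2.png",p)
for k,u,v,h in(("tuner",125,218,.048),):
    b=np.zeros(d.shape,bool); b[v-40:v+40,u-32:u+32]=1
    print(k,fit(b&(abs(P[...,2]-h)<.006),"top",h))
E
```

```text
t 10.75 pos [ 0.495 -0.359  0.117] q [-0.818  0.634  1.575  0.019  0.914 -2.855] w 0.08695771549906424
shift if moved first (cm) [ 6.221 -1.306  2.72 ] turn [ 0.01  -0.013  0.02 ] | shift if turned first [ 6.228 -1.403  2.655]
tuner (array([0.48953662, 0.31624979]), np.float64(-5.255823089411933), array([115.4468243 ,  60.51215766]), ((488.96185302734375, 315.98516845703125), [116.20291137695312, 61.0444221496582], -4.951972961425781), 1232)
```

The tuner sits within about 1 mm and 0.4° of the riser centre. Joint 6 is at its limit, though, so I'm turning the tool half a turn the other way.

Call:
arm_command --pt "0 0 0 0.18 0 0 8.7" --pt "0 0 0 0.18 0 0 8.7" --pt "0 0 0 0.18 0 0 8.7" --pt "0 0 0 0.18 0 0 8.7" --pt "0 0 0 0.18 0 0 8.7" --pt "0 0 0 0.18 0 0 8.7" --pt "0 0 0 0.18 0 0 8.7" --pt "0 0 0 0.18 0 0 8.7" --pt "0 0 0 0.18 0 0 8.7" --pt "0 0 0 0.18 0 0 8.7" --pt "0 0 0 0.18 0 0 8.7" --pt "0 0 0 0.18 0 0 8.7"

```text
time: 12.3
position: [0.4944, -0.3566, 0.1162]
tool_rot: [0.078, 0.695, -0.077, 0.71]
ft_force: [-0.2, -0.5, -0.3]
grip_width: 0.087
```

```bash
python3 go.py 0.4963 -0.329 0.055 25.5
```

```text
t 12.3 pos [ 0.494 -0.357  0.116] q [-0.816  0.635  1.579  0.02   0.913 -0.608] w 0.0870240807008499
shift if moved first (cm) [ 6.121  2.708 -0.542] turn [ 0.906  0.018 -0.014] | shift if turned first [ 6.119  1.361 -2.407]
```

Call:
arm_command --pt "0 0 0 0.181 0 0 8.7" --pt "0 0 0 0.181 0 0 8.7" --pt "0 0 0 0.181 0 0 8.7" --pt "0 0 0 0.181 0 0 8.7" --pt "0 0 0 0.181 0 0 8.7" --pt "1.5 0.7 -1.2 0 0 0 8.7" --pt "1.5 0.7 -1.2 0 0 0 8.7" --pt "1.5 0 0 0 0 0 8.7" --pt "0 0 0 0 0 0 8.7"

```text
time: 13.42
position: [0.4989, -0.328, 0.0698]
tool_rot: [0.391, 0.585, -0.383, 0.598]
ft_force: [-1.1, -0.6, -0.2]
grip_width: 0.0869
```

```bash
python3 go.py 0.4963 -0.329 0.008 25.5
```

```text
t 13.425 pos [ 0.499 -0.328  0.07 ] q [-0.776  0.691  1.638  0.021  0.796  0.369] w 0.08689040923797457
shift if moved first (cm) [ 6.173 -0.4   -0.075] turn [-0.034  0.01  -0.02 ] | shift if turned first [ 6.18  -0.277 -0.024]
```

Call:
arm_command --pt "1.5 -0.3 0 -0.034 0.01 -0.02 8.7" --pt "1.5 -0.1 0 0 0 0 8.7" --pt "1.5 -0.1 0 0 0 0 8.7" --pt "1.2 -0.1 0 0 0 0 8.7" --pt "0 0 0 0 0 0 8.7"

```text
time: 14.05
position: [0.4936, -0.3326, 0.0087]
tool_rot: [0.376, 0.598, -0.378, 0.598]
ft_force: [1.0, 0.4, 0.2]
grip_width: 0.0868
```

```bash
python3 go.py 0.4963 -0.329 0.008 25.5
```

```text
t 14.05 pos [ 0.494 -0.333  0.009] q [-0.78   0.793  1.646 -0.003  0.702  0.347] w 0.0868177994195414
shift if moved first (cm) [ 0.07   0.402 -0.209] turn [0.001 0.001 0.002] | shift if turned first [ 0.071  0.402 -0.21 ]
```

Call:
arm_command --pt "0 0.4 -0.2 0 0 0 8.7" --pt "0 0 0 0 0 0 8.7" --pt "0 0 0 0 0 0 5.0" --pt "0 0 0 0 0 0 5.0" --pt "0 0 0 0 0 0 5.0" --pt "0 0 0 0 0 0 5.0" --pt "0 0 0 0 0 0 5.0" --grip_force 40

```text
time: 14.92
position: [0.4976, -0.3296, 0.0104]
tool_rot: [0.376, 0.597, -0.378, 0.599]
ft_force: [0.0, 0.1, -0.8]
grip_width: 0.0579
```

```bash
python3 go.py 0.4963 -0.329 0.008 25.5;python3 go.py 0.4893 0.317 0.15 -5.1
```

```text
t 14.925 pos [ 0.498 -0.33   0.01 ] q [-0.771  0.791  1.645 -0.002  0.703  0.355] w 0.05787938364862499
shift if moved first (cm) [ 0.236 -0.089 -0.105] turn [0.001 0.004 0.   ] | shift if turned first [ 0.236 -0.089 -0.104]
t 14.925 pos [ 0.498 -0.33   0.01 ] q [-0.771  0.791  1.645 -0.002  0.703  0.355] w 0.05787938364862499
shift if moved first (cm) [-14.195  27.143 -58.632] turn [ 0.535  0.004 -0.001] | shift if turned first [-13.964  -6.569 -64.326]
```

Call:
arm_command --pt "-2 0 0 0 0 0 5.0" --pt "-4 0 0 0 0 0 5.0" --pt "-4 0 0 0 0 0 5.0" --pt "-4 0 0 0 0 0 5.0" --pt "0 0 0 0.178 0 0 5.0" --pt "0 0 0 0.178 0 0 5.0" --pt "0 0 0 0.178 0 0 5.0" --pt "0 -0.5 -5 0 0 0 5.0" --pt "0 -0.5 -5 0 0 0 5.0" --pt "0 -0.5 -5 0 0 0 5.0" --pt "0 -0.5 -5 0 0 0 5.0" --pt "0 -0.5 -5 0 0 0 5.0"

```text
time: 16.42
position: [0.4952, -0.0719, 0.161]
tool_rot: [-0.527, -0.47, 0.528, -0.471]
ft_force: [1.1, 0.7, -4.3]
grip_width: 0.0581
```

```bash
python3 go.py 0.4893 0.317 0.15 -5.1
```

```text
t 16.425 pos [ 0.495 -0.072  0.161] q [-0.367  0.453  1.804 -0.002  0.884  1.32 ] w 0.058134434314035616
shift if moved first (cm) [  1.037  -5.037 -38.565] turn [-0.026  0.002 -0.   ] | shift if turned first [  1.104  -4.049 -38.679]
```

Call:
arm_command --pt "0.1 -0.6 -5.3 0 0 0 5.0" --pt "0.1 -0.6 -5.3 0 0 0 5.0" --pt "0.1 -0.6 -5.3 0 0 0 5.0" --pt "0.1 -0.6 -5.3 0 0 0 5.0" --pt "0.1 -0.6 -5.3 0 0 0 5.0" --pt "0.1 -0.6 -5.3 0 0 0 5.0" --pt "0.1 -0.6 -5.3 0 0 0 5.0" --pt "0 0 0 -0.026 0 0 5.0" --pt "0 0 0 0 0 0 5.0"

```text
time: 17.55
position: [0.4895, 0.3166, 0.1591]
tool_rot: [-0.52, -0.478, 0.52, -0.48]
ft_force: [0.1, -0.6, -4.6]
grip_width: 0.0579
```

```bash
python3 go.py 0.4893 0.317 0.075 -5.1
```

```text
t 17.55 pos [0.489 0.317 0.159] q [ 0.384  0.551  1.602 -0.003  0.989  2.038] w 0.057853639038444635
shift if moved first (cm) [ 8.405 -0.032 -0.06 ] turn [ 0.007  0.002 -0.001] | shift if turned first [ 8.405 -0.024 -0.042]
```

Call:
arm_command --pt "3 0 0 0 0 0 5.0" --pt "3 0 0 0 0 0 5.0" --pt "2 0 0 0 0 0 5.0" --pt "0.7 0 0 0 0 0 5.0" --pt "0 0 0 0 0 0 5.0" --pt "0 0 0 0 0 0 5.0"

```text
time: 18.3
position: [0.4914, 0.3098, 0.0734]
tool_rot: [-0.522, -0.475, 0.522, -0.478]
ft_force: [-0.2, -0.5, -5.8]
grip_width: 0.0577
```

```bash
python3 go.py 0.4893 0.3168 0.0584 -5.1
```

```text
t 18.3 pos [0.491 0.31  0.073] q [ 0.372  0.675  1.664 -0.005  0.801  2.038] w 0.05774696157126717
shift if moved first (cm) [ 1.497 -0.276 -0.686] turn [-0.003  0.003 -0.003] | shift if turned first [ 1.499 -0.27  -0.683]
```

Call:
arm_command --pt "0.4 -0.19 -0.68 -0.003 0.003 -0.003 5.0" --pt "0.5 0 0 0 0 0 5.0" --pt "0 0 0 0 0 0 5.0" --pt "0 0 0 0 0 0 5.0"

```text
time: 18.8
position: [0.4912, 0.3179, 0.0656]
tool_rot: [0.523, 0.477, -0.52, 0.478]
ft_force: [-0.1, -0.1, -4.2]
grip_width: 0.0575
```

```bash
python3 go.py 0.4893 0.3168 0.0584 -5.1
```

```text
t 18.8 pos [0.491 0.318 0.066] q [0.383 0.691 1.659 0.001 0.789 2.041] w 0.05753678741814545
shift if moved first (cm) [ 0.721 -0.179  0.133] turn [ 0.001 -0.002 -0.003] | shift if turned first [ 0.722 -0.177  0.131]
```

Call:
arm_command --pt "0.35 -0.09 0.12 0 -0.002 -0.003 5.0" --pt "0.2 0 0 0 0 0 5.0" --pt "0.1 0 0 0 0 0 5.0" --pt "0.1 0 0 0 0 0 5.0"

```text
time: 19.3
position: [0.4901, 0.3167, 0.0584]
tool_rot: [-0.521, -0.478, 0.522, -0.477]
ft_force: [-2.3, -1.8, 6.7]
grip_width: 0.0578
```

```bash
python3 go.py 0.4893 0.3168 0.0584 -5.1
```

```text
t 19.3 pos [0.49  0.317 0.058] q [0.382 0.702 1.663 0.    0.777 2.041] w 0.057847960723028544
shift if moved first (cm) [-0.    -0.082  0.002] turn [ 0.001 -0.     0.   ] | shift if turned first [-0.001 -0.082  0.002]
```

Landed at exactly the predicted height, with the force reversed. Release and back off.

Call:
arm_command --pt "0 0 0 0 0 0 5.0" --pt "0 0 0 0 0 0 6.4" --pt "0 0 0 0 0 0 7.4" --pt "0 0 0 0 0 0 8.7" --pt "0 0 0 0 0 0 8.7" --pt "-2 0 0 0 0 0 8.7" --pt "-4 0 0 0 0 0 8.7" --pt "-3 0 0 0 0 0 8.7" --pt "0 0 6.0 0 0 0 8.7" --pt "0 0 6.0 0 0 0 8.7" --pt "0 0 6 0 0 0 8.7" --pt "0 0 6 0 0 0 8.7"

```text
time: 20.8
position: [0.4741, 0.0765, 0.1533]
tool_rot: [0.524, 0.478, -0.515, 0.483]
ft_force: [1.6, -0.3, 0.3]
grip_width: 0.0873
```

```bash
python3 go.py 0.4849 -0.0998 0.06 -14.65
python3 - <<'E'
from h import *
p,d=optics.camera("top"); P=cloud("top",d); cv2.imwrite("pics/t3.png",p)
for k,u,v,h in(("tr",125,218,.084),):
    b=np.zeros(d.shape,bool); b[v-40:v+40,u-32:u+32]=1
    print(k,fit(b&(abs(P[...,2]-h)<.006),"top",h))
E
```

```text
t 20.8 pos [0.474 0.077 0.153] q [-0.076  0.438  1.87   0.006  0.819  1.569] w 0.08728326693165027
shift if moved first (cm) [ 9.286  2.329 17.532] turn [ 0.177 -0.005 -0.013] | shift if turned first [ 9.326  5.505 16.785]
tr (array([0.48908071, 0.31549813]), np.float64(-4.862550922999901), array([100.15951589,  58.27728061]), ((489.5519714355469, 315.4098205566406), [100.46198272705078, 58.65682601928711], -4.914527893066406), 1108)
```

Call:
arm_command --pt "0 0 0 0.177 0 0 8.7" --pt "0.5 1.35 4.2 0 0 0 8.7" --pt "0.5 1.35 4.2 0 0 0 8.7" --pt "0.5 1.35 4.2 0 0 0 8.7" --pt "0.5 1.35 4.2 0 0 0 8.7" --pt "2 0 0 0 0 0 8.7" --pt "2 0 0 0 0 0 8.7" --pt "2 0 0 0 0 0 8.7" --pt "0 0 0 0 0 0 8.7"

```text
time: 21.98
position: [0.486, -0.1164, 0.0733]
tool_rot: [0.569, 0.421, -0.559, 0.432]
ft_force: [0.1, -0.1, -0.1]
grip_width: 0.087
```

```bash
python3 go.py 0.4849 -0.0998 0.008 -14.65
```

```text
t 21.975 pos [ 0.486 -0.116  0.073] q [-0.463  0.602  1.885  0.009  0.634  1.376] w 0.08696120561738391
shift if moved first (cm) [ 6.524 -0.697 -1.555] turn [-0.019 -0.001 -0.021] | shift if turned first [ 6.535 -0.53  -1.577]
```

Call:
arm_command --pt "0.5 -0.65 -1.5 -0.019 0 -0.02 8.7" --pt "2.0 0 0 0 0 0 8.7" --pt "2.0 0 0 0 0 0 8.7" --pt "1.6 0 0 0 0 0 8.7" --pt "0 0 0 0 0 0 8.7"

```text
time: 22.6
position: [0.4865, -0.0964, 0.0135]
tool_rot: [0.56, 0.433, -0.557, 0.435]
ft_force: [0.1, -0.2, -0.0]
grip_width: 0.0871
```

```bash
python3 go.py 0.4849 -0.0998 0.008 -14.65
```

```text
t 22.6 pos [ 0.486 -0.096  0.013] q [-0.422  0.721  1.905  0.003  0.512  1.396] w 0.08713032360489545
shift if moved first (cm) [ 0.548 -0.071  0.368] turn [ 0.005 -0.001 -0.004] | shift if turned first [ 0.548 -0.067  0.368]
```

Call:
arm_command --pt "0.5 -0.05 0.35 0.005 0 -0.004 8.7" --pt "0 0 0 0 0 0 8.7" --pt "0 0 0 0 0 0 5.0" --pt "0 0 0 0 0 0 4.5" --pt "0 0 0 0 0 0 4.5" --pt "0 0 0 0 0 0 4.5" --pt "0 0 0 0 0 0 4.5" --pt "0 0 0 0 0 0 4.5" --grip_force 30

```text
time: 23.6
position: [0.4864, -0.1003, 0.0101]
tool_rot: [0.561, 0.431, -0.559, 0.433]
ft_force: [0.2, -0.2, 0.6]
grip_width: 0.0539
```

```bash
python3 go.py 0.4849 -0.0998 0.008 -14.65;python3 go.py 0.4893 0.3165 0.16 -5
```

```text
t 23.6 pos [ 0.486 -0.1    0.01 ] q [-0.429  0.728  1.904  0.002  0.507  1.395] w 0.05391580970046517
shift if moved first (cm) [ 0.214 -0.155 -0.015] turn [ 0.    -0.    -0.004] | shift if turned first [ 0.214 -0.154 -0.015]
t 23.6 pos [ 0.486 -0.1    0.01 ] q [-0.429  0.728  1.904  0.002  0.507  1.395] w 0.05391580970046517
shift if moved first (cm) [-15.012 -10.202 -40.407] turn [-0.168  0.    -0.004] | shift if turned first [-14.986  -3.339 -41.551]
```

Call:
arm_command --pt "-2 0 0 0 0 0 4.5" --pt "-4.5 0 0 0 0 0 4.5" --pt "-4.5 0 0 0 0 0 4.5" --pt "-4 0 0 -0.168 0 0 4.5" --pt "0 -0.4 -5.2 0 0 0 4.5" --pt "0 -0.4 -5.2 0 0 0 4.5" --pt "0 -0.4 -5.2 0 0 0 4.5" --pt "0 -0.4 -5.2 0 0 0 4.5" --pt "0 -0.4 -5.2 0 0 0 4.5" --pt "0 -0.4 -5.2 0 0 0 4.5" --pt "0 -0.4 -5.2 0 0 0 4.5" --pt "0 0 0 0 0 0 4.5"

```text
time: 25.1
position: [0.4854, 0.2749, 0.1605]
tool_rot: [-0.52, -0.479, 0.522, -0.477]
ft_force: [0.2, -0.4, -2.8]
grip_width: 0.0539
```

```bash
python3 go.py 0.4892 0.3165 0.12 -5
```

```text
t 25.1 pos [0.485 0.275 0.16 ] q [0.314 0.521 1.661 0.003 0.964 1.969] w 0.053906115245424185
shift if moved first (cm) [ 4.047  0.044 -4.171] turn [ 0.001 -0.     0.005] | shift if turned first [ 4.045  0.019 -4.173]
```

Call:
arm_command --pt "0 0.2 -4.2 0 0 0.005 4.5" --pt "2.5 0 0 0 0 0 4.5" --pt "2.5 0 0 0 0 0 4.5" --pt "0.3 0 0 0 0 0 4.5" --pt "0 0 0 0 0 0 4.5"

```text
time: 25.72
position: [0.4885, 0.3134, 0.1041]
tool_rot: [-0.518, -0.478, 0.524, -0.477]
ft_force: [-0.3, -0.1, -1.8]
grip_width: 0.0537
```

```bash
python3 go.py 0.4892 0.3165 0.0941 -5
```

```text
t 25.725 pos [0.488 0.313 0.104] q [ 0.379  0.63   1.642 -0.002  0.878  2.038] w 0.05367311979702533
shift if moved first (cm) [ 0.994  0.05  -0.318] turn [0.    0.005 0.006] | shift if turned first [ 0.996  0.044 -0.313]
```

Call:
arm_command --pt "0.3 0.2 -0.32 0 0.005 0.006 4.5" --pt "0.3 0 0 0 0 0 4.5" --pt "0 0 0 0 0 0 4.5"

```text
time: 26.1
position: [0.4923, 0.3162, 0.0997]
tool_rot: [0.523, 0.477, -0.52, 0.478]
ft_force: [0.4, 0.6, -2.2]
grip_width: 0.0541
```

```bash
python3 go.py 0.4892 0.3165 0.0941 -5
```

```text
t 26.1 pos [0.492 0.316 0.1  ] q [ 0.38   0.638  1.641 -0.     0.859  2.039] w 0.05413409634465524
shift if moved first (cm) [ 0.558 -0.309 -0.001] turn [-0.001 -0.002 -0.003] | shift if turned first [ 0.559 -0.307 -0.002]
```

Call:
arm_command --pt "0.2 -0.15 0 0 0 -0.003 4.5" --pt "0.2 0 0 0 0 0 4.5" --pt "0.1 0 0 0 0 0 4.5" --pt "0.1 0 0 0 0 0 4.5"

```text
time: 26.6
position: [0.491, 0.3166, 0.0942]
tool_rot: [0.522, 0.478, -0.521, 0.477]
ft_force: [-1.0, -0.6, 5.1]
grip_width: 0.054
```

```bash
python3 go.py 0.4892 0.3165 0.0941 -5
```

```text
t 26.6 pos [0.491 0.317 0.094] q [0.381 0.646 1.646 0.002 0.848 2.038] w 0.054024106159213714
shift if moved first (cm) [ 0.006 -0.173  0.029] turn [-0.    -0.002 -0.001] | shift if turned first [ 0.006 -0.173  0.029]
```

Call:
arm_command --pt "0 0 0 0 0 0 4.5" --pt "0 0 0 0 0 0 6.0" --pt "0 0 0 0 0 0 7.2" --pt "0 0 0 0 0 0 8.7" --pt "0 0 0 0 0 0 8.7" --pt "-2 0 0 0 0 0 8.7" --pt "-3 0 0 0 0 0 8.7" --pt "-3 0 0 0 0 0 8.7" --pt "0 0 6.0 0 0 0 8.7" --pt "0 0 6.0 0 0 0 8.7" --pt "0 0 6 0 0 0 8.7" --pt "0 0 6 0 0 0 8.7"

```text
time: 28.1
position: [0.4736, 0.0758, 0.1778]
tool_rot: [0.523, 0.478, -0.515, 0.482]
ft_force: [-0.3, 0.9, -1.0]
grip_width: 0.0867
```

```bash
python3 go.py 0.6638 -0.0193 0.07 -14.2
python3 - <<'E'
from h import *
p,d=optics.camera("top"); P=cloud("top",d); cv2.imwrite("pics/t4.png",cv2.resize(p[90:270,50:350],None,fx=2,fy=2))
for k,u,v,h in(("meter",122,218,.118),):
    b=np.zeros(d.shape,bool); b[v-40:v+40,u-32:u+32]=1
    print(k,fit(b&(abs(P[...,2]-h)<.006),"top",h))
E
```

```text
t 28.1 pos [0.474 0.076 0.178] q [-0.078  0.397  1.846  0.006  0.886  1.567] w 0.08668992793149173
shift if moved first (cm) [10.976 19.567  8.052] turn [ 0.17  -0.006 -0.012] | shift if turned first [10.777 20.767  4.556]
meter (array([0.48975491, 0.31508034]), np.float64(-5.274319185102627), array([75.46617458, 54.43914749]), ((489.5938720703125, 314.8819274902344), [76.25209045410156, 54.777584075927734], -5.115699768066406), 831)
```

View pics/t4.png

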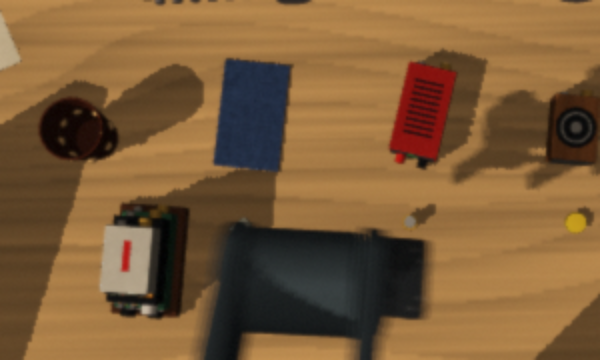

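The picture shows the first pile on the riser at crop pixel (140,260), with the meter on top and everything aligned. The mat (252,115) and supply (423,113) are clear.

Call:
arm_command --pt "0 0 0 0.17 0 0 8.7" --pt "1.2 4.15 0.9 0 0 0 8.7" --pt "1.2 4.15 0.9 0 0 0 8.7" --pt "1.2 4.15 0.9 0 0 0 8.7" --pt "1.2 4.15 0.9 0 0 0 8.7" --pt "1.2 4.15 0.9 0 0 0 8.7" --pt "2 0 0 0 0 0 8.7" --pt "2 0 0 0 0 0 8.7" --pt "0 0 0 0 0 0 8.7"

```text
time: 29.28
position: [0.666, -0.0326, 0.0758]
tool_rot: [0.564, 0.428, -0.56, 0.431]
ft_force: [-0.8, -0.1, 1.5]
grip_width: 0.0872
```

```bash
python3 go.py 0.6638 -0.0193 0.011 -14.2
```

```text
t 29.275 pos [ 0.666 -0.033  0.076] q [-0.217  0.755  1.437  0.003  0.941  1.618] w 0.08716042517120592
shift if moved first (cm) [ 6.479 -0.615 -1.208] turn [-0.019 -0.002 -0.008] | shift if turned first [ 6.481 -0.541 -1.235]
```

Call:
arm_command --pt "0.5 -0.6 -1.2 -0.019 0 -0.008 8.7" --pt "2.0 0 0 0 0 0 8.7" --pt "2.0 0 0 0 0 0 8.7" --pt "1.4 0 0 0 0 0 8.7" --pt "0 0 0 0 0 0 8.7"

```text
time: 29.9
position: [0.6619, -0.0165, 0.0137]
tool_rot: [0.558, 0.436, -0.557, 0.434]
ft_force: [-0.1, 1.4, 0.9]
grip_width: 0.0871
```

```bash
python3 go.py 0.6638 -0.0193 0.011 -14.2
```

```text
t 29.9 pos [ 0.662 -0.017  0.014] q [-0.195  0.841  1.463  0.004  0.839  1.618] w 0.08709715183904271
shift if moved first (cm) [0.273 0.254 0.226] turn [ 0.004 -0.003  0.002] | shift if turned first [0.274 0.255 0.224]
```

Call:
arm_command --pt "0.25 0.25 0.22 0.004 0 0 8.7" --pt "0 0 0 0 0 0 8.7" --pt "0 0 0 0 0 0 5.0" --pt "0 0 0 0 0 0 5.0" --pt "0 0 0 0 0 0 5.0" --pt "0 0 0 0 0 0 5.0" --pt "0 0 0 0 0 0 5.0" --grip_force 45

```text
time: 30.78
position: [0.6657, -0.0202, 0.0129]
tool_rot: [0.56, 0.434, -0.557, 0.434]
ft_force: [-1.1, -0.8, -1.2]
grip_width: 0.0596
```

```bash
python3 go.py 0.6638 -0.0193 0.011 -14.2;python3 go.py 0.6682 0.1936 0.08 -6.8
```

```text
t 30.775 pos [ 0.666 -0.02   0.013] q [-0.199  0.845  1.455  0.004  0.838  1.619] w 0.05955602829142575
shift if moved first (cm) [ 0.188 -0.208 -0.035] turn [-0.001 -0.003 -0.003] | shift if turned first [ 0.189 -0.207 -0.036]
t 30.775 pos [ 0.666 -0.02   0.013] q [-0.199  0.845  1.455  0.004  0.838  1.619] w 0.05955602829142575
shift if moved first (cm) [ -6.664  -5.016 -20.796] turn [-0.131 -0.003 -0.003] | shift if turned first [ -6.711  -2.285 -21.255]
```

Call:
arm_command --pt "-1.5 0 0 0 0 0 5.0" --pt "-3 0 0 0 0 0 5.0" --pt "-2.5 0 0 0 0 0 5.0" --pt "0 0 0 -0.131 0 0 5.0" --pt "0 -0.5 -4.2 0 0 0 5.0" --pt "0 -0.5 -4.2 0 0 0 5.0" --pt "0 -0.5 -4.2 0 0 0 5.0" --pt "0 -0.5 -4.2 0 0 0 5.0" --pt "0 0 -4.2 0 0 0 5.0" --pt "0 0 0 0 0 0 5.0"

```text
time: 32.02
position: [0.6639, 0.1956, 0.0857]
tool_rot: [-0.526, -0.473, 0.53, -0.467]
ft_force: [-0.1, -0.4, -5.5]
grip_width: 0.0595
```

```bash
python3 go.py 0.668 0.1936 0.0169 -6.8
```

```text
t 32.025 pos [0.664 0.196 0.086] q [0.124 0.776 1.347 0.004 1.027 1.809] w 0.05950345328630766
shift if moved first (cm) [6.872 0.497 0.165] turn [ 0.002 -0.002  0.009] | shift if turned first [6.877 0.434 0.152]
```

Call:
arm_command --pt "2 0.6 0.16 0 0 0.009 5.0" --pt "2 0 0 0 0 0 5.0" --pt "1.5 0 0 0 0 0 5.0" --pt "0.5 0 0 0 0 0 5.0" --pt "0 0 0 0 0 0 5.0"

```text
time: 32.65
position: [0.6674, 0.1913, 0.0227]
tool_rot: [-0.527, -0.471, 0.53, -0.469]
ft_force: [0.4, -0.1, -5.1]
grip_width: 0.0595
```

```bash
python3 go.py 0.668 0.1936 0.0169 -6.8
```

```text
t 32.65 pos [0.667 0.191 0.023] q [0.119 0.861 1.366 0.    0.919 1.806] w 0.05945788800285952
shift if moved first (cm) [ 0.581  0.036 -0.232] turn [0.002 0.001 0.005] | shift if turned first [ 0.581  0.033 -0.231]
```

Call:
arm_command --pt "0.25 0.24 -0.23 0 0 0.005 5.0" --pt "0 0 0 0 0 0 5.0"

```text
time: 32.9
position: [0.6711, 0.1933, 0.0211]
tool_rot: [0.529, 0.469, -0.528, 0.471]
ft_force: [-0.8, -0.1, -4.4]
grip_width: 0.06
```

```bash
python3 go.py 0.668 0.1936 0.0169 -6.8
```

```text
t 32.9 pos [0.671 0.193 0.021] q [ 0.121  0.865  1.36  -0.001  0.914  1.81 ] w 0.059971206534090056
shift if moved first (cm) [ 0.417 -0.316  0.008] turn [ 0.002  0.    -0.003] | shift if turned first [ 0.418 -0.315  0.009]
```

Call:
arm_command --pt "0.2 -0.1 0 0.002 0 0 5.0" --pt "0.15 0 0 0 0 0 5.0" --pt "0.1 0 0 0 0 0 5.0" --pt "0.1 0 0 0 0 0 5.0"

```text
time: 33.4
position: [0.6709, 0.1937, 0.0169]
tool_rot: [0.53, 0.468, -0.528, 0.471]
ft_force: [-1.6, -0.3, 0.8]
grip_width: 0.0595
```

```bash
python3 go.py 0.668 0.1936 0.0169 -6.8
```

```text
t 33.4 pos [0.671 0.194 0.017] q [ 0.122  0.87   1.364 -0.001  0.903  1.812] w 0.059482231746313584
shift if moved first (cm) [ 0.002 -0.283  0.043] turn [-0.    -0.    -0.005] | shift if turned first [ 0.003 -0.283  0.043]
```

Call:
arm_command --pt "0.08 0 0 0 0 0 5.0" --pt "0 0 0 0 0 0 5.0" --pt "0 0 0 0 0 0 6.6" --pt "0 0 0 0 0 0 7.6" --pt "0 0 0 0 0 0 8.7" --pt "0 0 0 0 0 0 8.7" --pt "-2 0 0 0 0 0 8.7" --pt "-4 0 0 0 0 0 8.7" --pt "-4 0 0 0 0 0 8.7" --pt "0 0 6.0 0 0 0 8.7" --pt "0 0 6 0 0 0 8.7" --pt "0 0 6 0 0 0 8.7"

```text
time: 34.9
position: [0.6554, 0.0164, 0.1308]
tool_rot: [0.533, 0.466, -0.52, 0.478]
ft_force: [1.2, -0.2, -0.7]
grip_width: 0.0872
```

```bash
python3 go.py 0.6387 -0.2034 0.07 -6.1
python3 - <<'E'
from h import *
p,d=optics.camera("top"); P=cloud("top",d)
for k,u,v,h in(("supply",176,148,.044),):
    b=np.zeros(d.shape,bool); b[v-40:v+40,u-32:u+32]=1
    print(k,fit(b&(abs(P[...,2]-h)<.006),"top",h))
E
```

```text
t 34.9 pos [0.655 0.016 0.131] q [-0.147  0.665  1.452  0.005  1.     1.53 ] w 0.08723679998799741
shift if moved first (cm) [ 6.031  0.581 22.049] turn [-0.003 -0.003 -0.025] | shift if turned first [ 6.081  0.675 22.033]
supply (array([0.66890428, 0.1928066 ]), np.float64(-6.597223981133709), array([110.79660779,  59.9263752 ]), ((668.8247680664062, 192.4746551513672), [111.42508697509766, 60.40900421142578], -6.666893005371094), 1127)
```

Supply centre is within 1 mm of the mat centre, with the angle right. Now the speaker.

Call:
arm_command --pt "0.1 0.1 5.5 0 0 0 8.7" --pt "0.1 0.1 5.5 0 0 0 8.7" --pt "0.1 0.1 5.5 0 0 0 8.7" --pt "0.1 0.1 5.5 0 0 -0.02 8.7" --pt "2 0 0 0 0 0 8.7" --pt "2 0 0 0 0 0 8.7" --pt "1 0 0 0 0 0 8.7" --pt "0 0 0 0 0 0 8.7"

```text
time: 35.95
position: [0.6376, -0.2179, 0.087]
tool_rot: [0.532, 0.463, -0.526, 0.476]
ft_force: [1.3, -0.0, -0.2]
grip_width: 0.0872
```

```bash
python3 go.py 0.6387 -0.2034 0.011 -6.1
```

```text
t 35.95 pos [ 0.638 -0.218  0.087] q [-0.496  0.744  1.423  0.002  0.955  1.193] w 0.08719998073795401
shift if moved first (cm) [ 7.589 -0.204 -1.501] turn [-0.012  0.006 -0.019] | shift if turned first [ 7.6   -0.042 -1.457]
```

Call:
arm_command --pt "1 -0.2 -1.45 -0.012 0.006 -0.019 8.7" --pt "2.0 0 0 0 0 0 8.7" --pt "2.0 0 0 0 0 0 8.7" --pt "1.8 0 0 0 0 0 8.7" --pt "0.3 0 0 0 0 0 8.7" --pt "0 0 0 0 0 0 8.7"

```text
time: 36.7
position: [0.6379, -0.2002, 0.0109]
tool_rot: [-0.525, -0.474, 0.525, -0.473]
ft_force: [0.0, 0.3, 0.3]
grip_width: 0.0873
```

```bash
python3 go.py 0.6387 -0.2034 0.011 -6.1
```

```text
t 36.7 pos [ 0.638 -0.2    0.011] q [-0.471  0.852  1.444  0.     0.848  1.203] w 0.08727976086293059
shift if moved first (cm) [-0.006  0.114  0.308] turn [ 0.004 -0.001  0.002] | shift if turned first [-0.005  0.115  0.308]
```

Call:
arm_command --pt "0 0.1 0.3 0.004 0 0 8.7" --pt "0 0 0 0 0 0 8.7" --pt "0 0 0 0 0 0 5.0" --pt "0 0 0 0 0 0 4.8" --pt "0 0 0 0 0 0 4.8" --pt "0 0 0 0 0 0 4.8" --pt "0 0 0 0 0 0 4.8" --grip_force 35

```text
time: 37.58
position: [0.6401, -0.2046, 0.0134]
tool_rot: [0.527, 0.471, -0.526, 0.473]
ft_force: [-0.6, -0.9, -0.3]
grip_width: 0.0561
```

```bash
python3 go.py 0.6387 -0.2034 0.011 -6.1;python3 go.py 0.6684 0.1933 0.12 -6.7
```

```text
t 37.575 pos [ 0.64  -0.205  0.013] q [-0.475  0.85   1.438  0.     0.851  1.203] w 0.05609455482239964
shift if moved first (cm) [ 0.239 -0.15  -0.108] turn [-0.001  0.001 -0.003] | shift if turned first [ 0.239 -0.149 -0.108]
t 37.575 pos [ 0.64  -0.205  0.013] q [-0.475  0.85   1.438  0.     0.851  1.203] w 0.05609455482239964
shift if moved first (cm) [-10.693  -1.443 -39.859] turn [ 0.009  0.001 -0.003] | shift if turned first [-10.661  -1.829 -39.852]
```

Call:
arm_command --pt "-2 0 0 0 0 0 4.8" --pt "-4 0 0 0 0 0 4.8" --pt "-4 0 0 0 0 0 4.8" --pt "-1 0 0 0.009 0 0 4.8" --pt "0 -0.2 -5.7 0 0 0 4.8" --pt "0 -0.2 -5.7 0 0 0 4.8" --pt "0 -0.2 -5.7 0 0 0 4.8" --pt "0 -0.2 -5.7 0 0 0 4.8" --pt "0 -0.2 -5.7 0 0 0 4.8" --pt "0 -0.2 -5.7 0 0 0 4.8" --pt "0 -0.2 -5.0 0 0 0 4.8" --pt "0 0 0 0 0 0 4.8"

```text
time: 39.08
position: [0.6673, 0.1973, 0.1198]
tool_rot: [-0.527, -0.471, 0.533, -0.465]
ft_force: [0.1, -1.5, -3.2]
grip_width: 0.0559
```

```bash
python3 go.py 0.6684 0.1933 0.0574 -6.7
```

```text
t 39.075 pos [0.667 0.197 0.12 ] q [0.126 0.741 1.313 0.003 1.1   1.82 ] w 0.055880039638611635
shift if moved first (cm) [6.236 0.232 0.378] turn [-0.007  0.001  0.013] | shift if turned first [6.238 0.151 0.385]
```

Call:
arm_command --pt "2 0.2 0.38 -0.007 0 0.013 4.8" --pt "2 0 0 0 0 0 4.8" --pt "1.3 0 0 0 0 0 4.8" --pt "0.4 0 0 0 0 0 4.8" --pt "0 0 0 0 0 0 4.8"

```text
time: 39.7
position: [0.6668, 0.1908, 0.0578]
tool_rot: [-0.527, -0.47, 0.531, -0.469]
ft_force: [-0.2, 0.9, -3.3]
grip_width: 0.0558
```

```bash
python3 go.py 0.6684 0.1933 0.0574 -6.7
```

```text
t 39.7 pos [0.667 0.191 0.058] q [ 0.119  0.813  1.357 -0.003  0.977  1.81 ] w 0.05582999602525227
shift if moved first (cm) [ 0.037  0.129 -0.269] turn [-0.002  0.003  0.004] | shift if turned first [ 0.038  0.129 -0.268]
```

Call:
arm_command --pt "-0.4 0.2 -0.25 -0.002 0.003 0.004 4.8" --pt "0 0 0 0 0 0 4.8" --pt "0 0 0 0 0 0 4.8"

```text
time: 40.08
position: [0.6707, 0.1929, 0.0638]
tool_rot: [0.529, 0.469, -0.528, 0.471]
ft_force: [-0.4, 0.6, -3.2]
grip_width: 0.0556
```

```bash
python3 go.py 0.6684 0.1933 0.0574 -6.7
```

```text
t 40.075 pos [0.671 0.193 0.064] q [ 0.121  0.807  1.349 -0.     0.982  1.809] w 0.055647314996351394
shift if moved first (cm) [ 0.638 -0.232 -0.011] turn [-0.    -0.    -0.003] | shift if turned first [ 0.638 -0.23  -0.011]
```

Call:
arm_command --pt "0.3 -0.08 0 0 0 0 4.8" --pt "0.2 0 0 0 0 0 4.8" --pt "0.1 0 0 0 0 0 4.8" --pt "0.1 0 0 0 0 0 4.8"

```text
time: 40.58
position: [0.6699, 0.1932, 0.0574]
tool_rot: [0.529, 0.469, -0.527, 0.471]
ft_force: [-2.3, -0.3, 4.4]
grip_width: 0.0558
```

```bash
python3 go.py 0.6684 0.1933 0.0574 -6.7
```

```text
t 40.575 pos [0.67  0.193 0.057] q [ 0.121  0.815  1.354 -0.001  0.969  1.809] w 0.055815914167528666
shift if moved first (cm) [-0.001 -0.146  0.011] turn [ 0.    -0.    -0.003] | shift if turned first [-0.001 -0.146  0.011]
```

Landed at the predicted height, so release and retreat clear of both piles.

Call:
arm_command --pt "0 0 0 0 0 0 4.8" --pt "0 0 0 0 0 0 6.2" --pt "0 0 0 0 0 0 7.4" --pt "0 0 0 0 0 0 8.7" --pt "0 0 0 0 0 0 8.7" --pt "-2 0 0 0 0 0 8.7" --pt "-4 0 0 0 0 0 8.7" --pt "-4 0 0 0 0 0 8.7" --pt "0 0 6.0 0 0 0 8.7" --pt "0 0 6 0 0 0 8.7" --pt "0 0 6 0 0 0 8.7" --pt "0 0 6 0 0 0 8.7"

```text
time: 42.08
position: [0.6478, -0.0458, 0.1728]
tool_rot: [0.532, 0.467, -0.52, 0.479]
ft_force: [0.8, -0.6, 1.3]
grip_width: 0.0867
```

Run:
```python
from h import *
p,d=optics.camera("top"); P=cloud("top",d); cv2.imwrite("pics/f1.png",p)
for k,u,v,h in(("speaker",176,148,.088),("meter",122,218,.118)):
    b=np.zeros(d.shape,bool); b[v-40:v+40,u-32:u+32]=1
    print(k,fit(b&(abs(P[...,2]-h)<.006),"top",h))
s,_=optics.camera("side"); cv2.imwrite("pics/f2.png",cv2.resize(s[80:300,80:380],None,fx=2,fy=2,interpolation=cv2.INTER_CUBIC))
```

```text
speaker (array([0.66871754, 0.19195119]), np.float64(-6.212747339196824), array([80.51772001, 56.31175266]), ((668.3810424804688, 191.93099975585938), [81.04237365722656, 56.703609466552734], -6.836753845214844), 833)
meter (array([0.4896335 , 0.31509232]), np.float64(-4.402714743728325), array([76.09273786, 54.52732693]), ((489.50933837890625, 314.7924499511719), [76.4045639038086, 54.97083282470703], -5.115699768066406), 839)
```

View pics/f1.png

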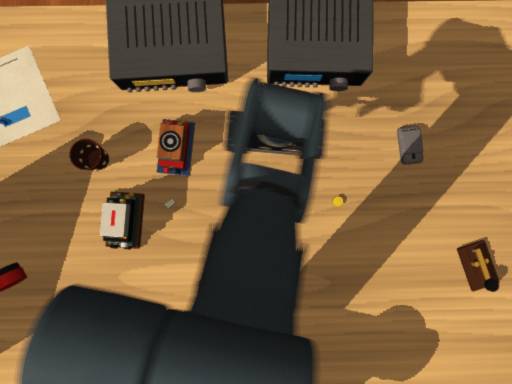

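View pics/f2.png

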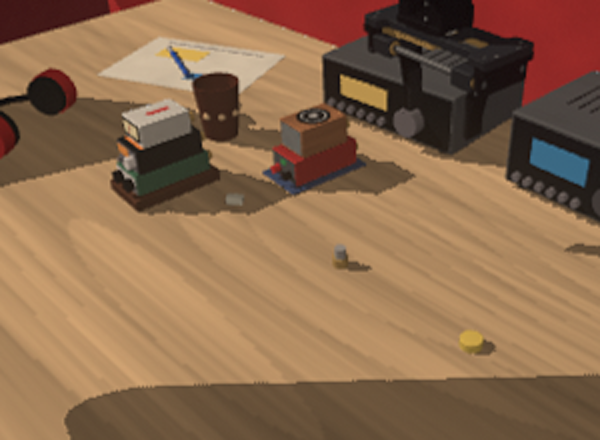

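Both piles stand square: pile 1 at (122,220) and pile 2 at (173,147) in the top view. The cup (89,154) and mouse (410,145) haven't moved, and the gripper is touching nothing.

```bash
python3 -c "
from rig import workorder; print(workorder.hand_in())"
```

```text
the job is handed in; nothing more can be done
None
```

Both piles are built and the job is handed in, at about 42 s on the robot's clock. The riser holds the tuner, then the transceiver, then the meter. The mat holds the supply with the loudspeaker on top.

**Centring:** In the top camera each box is within about 1.5 mm of the one below, and in angle within about 1°. Higher up, the y readings fall short of the base centre: the meter by 2.3 mm and the speaker by 1.7 mm. The arm's own readings at set-down were within 1 mm, so I put the difference down to camera calibration.

**Set-down:** All five boxes landed at the height I had worked out. I lowered each by about 1 mm per row at the end. The tuner was pressed down with a brief 21 N, since I had to repeat its last step before contact showed.

**Cup and mouse:** The final pictures show them where they started.

**Possible fault:** At 10.75 s, joint 6 read -2.855 against its stated limit of -2.85, about 0.005 rad over. I can't tell whether that was sensor noise or a real overrun. I turned the tool the other way straight afterwards.

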